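# Lock the bed of a felting machine

### The arm

A 6-joint arm with a two-finger parallel gripper is mounted at the origin on the work surface. World frame = base frame: x ahead of the robot, y to its left, z up, the work surface at z = 0. Lengths are in m, angles in rad, forces in N, time in s.
With the tool pointing down it reaches from about 0.35 to 0.775 m from the base axis. Payload 5.5 kg.
Tool frame: the origin (TCP) lies on the centre line of the jaws, within the pads' length; the fingertips stand 22 mm ahead of it and the grasp point (between the pads) lies 3 mm ahead of it; z points along the fingers, y is the line along which they close (so a half turn about z gives the same grasp; the last joint's range is limited). The gripper opens to 85 mm and grips with 20 to 120 N. Pads are 22 mm wide; open, the fingers measure 114 mm over their backs; the gripper's body (76 mm by 85 mm) begins 54 mm behind the grasp point. The pads swing forward as they close: fully open they stand 13 mm farther back than shut.
Start: joints at [-1.383, 0.313, 0.046, 1.304, 0, 1.431], TCP at [0.185, -0.544, 0.253] pointing down, gripper open.
Joint ranges: [-2.76, 2.76], [-0.86, 1.69], [-1.03, 1.26], [-2.2, 2.34], [-1.47, 1.5], [-3.14, 3.14]. Speed limits (rad/s): [2.57, 2.57, 3.14, 3.14, 3.14, 3.14].

### API

Orientations are given as [roll, pitch, yaw] about the fixed x, y, z axes, in that order (R = Rz(yaw) Ry(pitch) Rx(roll)).
In Python, from workcell import env gives the robot as it stands.
- The arm moves only by the shell command python3 -m crank 'ROWS' [OPENING]. ROWS is a JSON object of lists of equal length, an entry for each row: "delta_pos": the shift along the tool's x, y, z in m, a list of three; "roll": the turn about the tool's z in degrees. A call has 1 to 12 rows; each row shifts and turns the commanded pose from where the row before left it, along the tool's axes as they then stand; what a row does not reach is not made up. A row lasts 1/8 s, in which the tool goes at most 62.5 mm and 10.7 degrees, less where a joint would pass 70% of its speed; a pose out of reach is approached as far as the arm can. A call with a gripper value outside its range is refused whole. OPENING is the finger opening in m, from 0 to 0.0854, set as the call begins (- or left out, the last holds). The fingers move at their own pace and stop on an object; the grip force is fixed at half the most. Time passes only in rows, so rows that do not move let the fingers close. It gives the time, the measured TCP pose, the force, the opening and the grip force at its end, in the units of the state.
- env.observe(): the state, without advancing time (a new reading comes with each control period).
- env.get_image(name): name is "scene" or "top" or "wrist"; returns a dict with "pixels" (384x512x3 uint8, red, green, blue), "range_z" (384x512 float32, m along the optical axis (not along the pixel's ray), 0 where there is no reading), "intrinsics" (3x3 intrinsics, pixels), "dist" ([k1, k2, p1, p2, k3] as OpenCV has them; the pictures are not rectified), "extrinsics" (4x4, takes a point from camera to world coordinates). Camera axes: x right, y up, looking along -z (the intrinsics and any distortion apply to the point x, -y, -z); pixel columns grow to the right and rows downward; lengths in m; the calibration is good to about 2 mm. A picture is of the moment at which its call begins.
- env.finish_job(): hands the job in; it is judged then, once.
Trained networks look in a picture, given as the dict that the camera call returned (one of the last four; its "shot" number tells which), for a name from the list of things; names that differ only in an ending like _2 or _b are one class to them, and where a whole thing is asked for, a point or a joint stands for the part that bears it (a point fixed in the world has none). Each returns a list of dicts, best first, with "confidence" (0 to 1); they miss things now and then, are a little off and sometimes report something else, mostly with a low value. They report only what shows in the picture. A call takes as long as a camera call. They do not tell look-alikes from the thing itself.
- env.find_in(picture, label): "xy" ([column, row] in pixels, amid what is visible of it).
- env.spot_point(picture, label): "xy" ([column, row] in pixels: a listed point, or the origin of a listed thing).
The state is a dict: "clock": time; "q": joint angles; "joint_vel": joint speeds; "joint_torque": joint torques, N m; "ee_pos": TCP position; "orientation": TCP orientation; "force": force on the tool from outside, world axes, zero at the start; "moment": the same for the moment, N m; "width": finger opening in m; "gripper_force": force on a finger pad.
Only numpy, scipy, OpenCV 4.12 (cv2) and the standard library are available. Lean on these libraries where they do the work, as an engineer would, in place of code of your own. Each camera call takes 0.05 s, during which the arm holds its last target. There are 200 camera calls.

### The job

Lock the felting machine for moving: take the collared locking pin from the wooden block, slide its nose along the steel bed in the machine's window until it drops into the hidden socket, and leave it standing there fully home with its collar down on the guard. Then throw the brake lever all the way over, away from the robot. Leave the awl and the roll of tape where they are.

Things in the scene. Friction and masses are not known exactly. Their poses are not given: they have to be found in the camera images.
- machine: White bench felting machine, fixed. Origin under it on the table; x away from the robot, y along its length to the robot's left, z up. 240 mm deep (x -110 to +130 mm), 360 mm wide (y -180 to +180), flat top (the guard) 75 mm above the table. A grey hump with rollers (x +43 to +130, y -170 to +75) rises to 120 mm along its far side, with a small hand wheel at its +y end (to y +130, 140 mm high).
- window (a point): Centre of the one window in the guard, at the level of the guard's top; axes as the machine's; at machine x = -40, y = -30 mm. The window is 24 mm wide in x and 120 mm long in y (60 mm either way from here). The pin's collar is wider than the window and ends up lying on the guard.
- bed_face (a point): On the flat steel bed seen in the window, 9 mm below the guard's top, below the window's centre; axes as the machine's. The bed is rigid and fixed. It has one square socket 22 mm wide, on the line x = 0, its centre anywhere from y = -40 to +40 mm from here: unseen, closed flush by a steel shutter on a weak spring (0.5 to 1.5 N) that the pin's weight holds down. Over it the pin drops 46 mm.
- pin_grip (a point): Locking pin, on its axis at mid-handle, 96 mm above the tip; z up. 128 mm long, about 0.3 kg: steel shank 16 mm in diameter, 55 mm long, the last 10 mm tapering to 8 mm; steel collar 44 mm in diameter, 55 to 63 mm above the tip; then a black square handle 26 x 26 x 65 mm, flats square to x and y. It starts upright in a well of the block, collar on its top, flats parallel to its sides.
- pin_tip (a point): Tip of the locking pin's nose, on its axis; z up the pin.
- stand: Wooden block, fixed, 170 mm (x) by 80 mm (y), 62 mm tall, origin under its centre. Two wells 26 mm in diameter, 58 mm deep, at x = -45 and +45 mm: one holds the locking pin, the other the awl.
- awl_grip (a point): Awl with a round waisted wooden handle 38 mm in diameter (no collar, thin 8 mm shank), standing in the other well; this point in its handle, 28 mm below the top. Leave it.
- brake (a joint): Brake lever on the machine, a hinge: 0 = leaning 0.5 rad towards the robot (machine -x), 1.0 = stop, leaning 0.5 rad away (machine +x). It starts between 0 and 0.2, takes about 2.5 N at its knob to move and stays where it is left.
- brake_knob (a point): Centre of the black ball knob, 32 mm in diameter, at the end of the 12 mm thick brake lever. It swings on a radius of 85 mm about a level axis along the machine's y, through machine x = -20 mm, z = 95 mm; its plane is y = +135 mm. A block 70 x 50 x 20 mm lies on the guard about the pivot.
- tape_mid (a point): Roll of card tape, 80 mm across, 24 mm high, on the machine's hump; its middle. Leave it.
Things that resemble listed ones, but are neither listed nor needed, are in the scene too. Of the things that look like the part that bears pin_grip, the largest one is meant.

How it is judged:
By the outcome, as a careful person would: the job done as asked, in the order asked, and still so for the second after the job is handed in, with the robot touching nothing.
It also fails if it takes over 61 s, if anything falls off the work surface, if the arm or the gripper's body presses on something with over 40 N, if the wrist force passes 120 N, or if a joint passes its speed limit or range.

## Working session

There is one attempt and no reset: what is moved stays moved. The work goes in short steps, Python scripts to look and compute and a shell command to move; the robot and the scene stay as the last step left them, time stands still between calls to the robot, and variables do not carry over. Pictures are saved under pics/ and viewed, at most 10 in all, crops included, and the job is handed in when it is done.

```bash
mkdir -p pics; ls; cat > h.py <<'E'
import numpy as np, cv2
from workcell import env
def ray(im,xy):
    K=np.array(im["intrinsics"],float);d=np.array(im["dist"],float);T=np.array(im["extrinsics"])
    u=cv2.undistortPoints(np.array([[xy]],float),K,d)[0,0]
    return T[:3,3], T[:3,:3]@np.array([u[0],-u[1],-1.])
def atz(im,xy,z):
    o,r=ray(im,xy); return o+r*(z-o[2])/r[2]
def depth(im,xy):
    c,r=int(round(xy[0])),int(round(xy[1])); p=im["range_z"][max(r-2,0):r+3,max(c-2,0):c+3]; p=p[p>0]
    o,v=ray(im,xy); return o+v*np.median(p) if len(p) else None
def proj(im,P):
    T=np.linalg.inv(np.array(im["extrinsics"]));p=T[:3,:3]@np.array(P,float)+T[:3,3]
    q,_=cv2.projectPoints(np.array([[p[0],-p[1],-p[2]]]),np.zeros(3),np.zeros(3),np.array(im["intrinsics"],float),np.array(im["dist"],float));return q[0,0]
def save(im,n,crop=None,s=1):
    a=im["pixels"][:,:,::-1]
    if crop: a=a[crop[1]:crop[3],crop[0]:crop[2]]
    cv2.imwrite("pics/"+n,cv2.resize(a,None,fx=s,fy=s))
E
cat > a.py <<'E'
from h import *
np.set_printoptions(precision=4,suppress=True)
ims={}
for n in("scene","top"):
    im=env.get_image(n);ims[n]=im;save(im,n+"0.png")
    for l in("machine","window","bed_face","pin_grip","stand","awl_grip","brake_knob","tape_mid"):
        for d in env.spot_point(im,l)[:3]:
            if d["confidence"]>.2: print(n,l,d["xy"],round(d["confidence"],2),depth(im,d["xy"]))
cv2.imwrite("pics/a.png",np.vstack([ims["scene"]["pixels"],ims["top"]["pixels"]])[:,:,::-1][:, :])
o=env.observe();print(o)
E
python3 a.py
```

```text
pics
scene machine [313.2, 209.3] 0.96 [0.674  0.0425 0.1198]
scene window [298.8, 180.8] 0.63 [0.5606 0.1393 0.0668]
scene bed_face [299.6, 184.2] 0.77 [0.5685 0.133  0.065 ]
scene pin_grip [105.2, 234.1] 0.93 [ 0.4091 -0.2633  0.0797]
scene pin_grip [139.4, 235.3] 0.62 [ 0.5039 -0.2338  0.1278]
scene pin_grip [316.4, 207.9] 0.55 [0.6754 0.0506 0.1189]
scene stand [161.1, 289.5] 0.98 [ 0.5885 -0.2561  0.074 ]
scene awl_grip [164.3, 275.3] 0.93 [ 0.5965 -0.2473  0.1136]
scene brake_knob [361.7, 120.3] 0.65 [0.6069 0.2851 0.1824]
scene tape_mid [317.5, 208.3] 0.8 [0.6773 0.0516 0.1185]
scene tape_mid [298.5, 186.5] 0.55 [0.5771 0.1183 0.0723]
top window [191.6, 186.7] 0.59 [0.565  0.1291 0.0648]
top bed_face [192.3, 189.0] 0.6 [0.5595 0.1272 0.0648]
top bed_face [227.5, 137.4] 0.48 [0.6733 0.0437 0.1195]
top pin_grip [190.3, 184.5] 0.61 [0.5703 0.1324 0.065 ]
top pin_grip [336.9, 202.0] 0.59 [ 0.5355 -0.2225  0.0614]
top pin_grip [352.2, 259.3] 0.58 [ 0.3985 -0.2584  0.0621]
top stand [338.6, 203.6] 0.58 [ 0.5317 -0.2267  0.0612]
top awl_grip [349.8, 182.5] 0.8 [ 0.5742 -0.2363  0.1236]
top brake_knob [107.6, 163.1] 0.74 [0.5948 0.291  0.1855]
top tape_mid [227.4, 136.4] 0.72 [0.6757 0.044  0.1195]
{'clock': 0.9, 'q': array([-1.3826,  0.3132,  0.0461,  1.3036,  0.    ,  1.4312]), 'joint_vel': array([ 0.0006,  0.0015, -0.0013, -0.0003, -0.0004, -0.    ]), 'joint_torque': array([  0.0001, -48.0444,  29.8816,   0.0002,  -0.0001,   0.    ]), 'ee_pos': array([ 0.1851, -0.5444,  0.2533]), 'orientation': array([3.1414, 0.    , 0.3278]), 'force': array([0.0712, 0.5417, 0.7547]), 'moment': array([0.0388, 0.0326, 0.0002]), 'gripper_force': 0.0, 'width': 0.08526828504870114}
```

View pics/scene0.png

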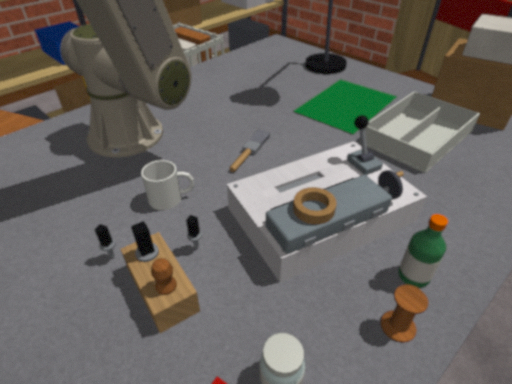

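View pics/top0.png

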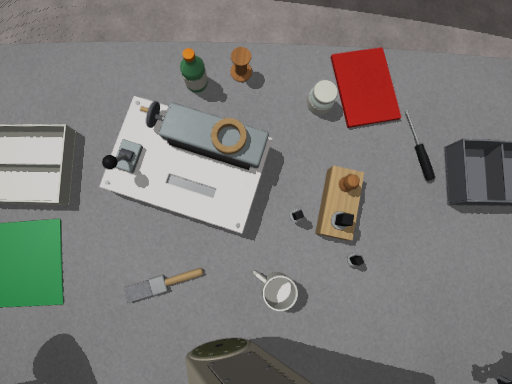

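```bash
cat > b.py <<'E'
from h import *
np.set_printoptions(precision=4,suppress=True)
im=env.get_image("top")
K=np.array(im["intrinsics"],float);d=np.array(im["dist"],float);T=np.array(im["extrinsics"])
v,u=np.mgrid[:384,:512]
n=cv2.undistortPoints(np.stack([u,v],-1).reshape(-1,1,2).astype(float),K,d)[:,0]
z=im["range_z"].ravel()
P=(T[:3,:3]@np.c_[n[:,0]*z,-n[:,1]*z,-z].T).T+T[:3,3]
P[z==0]=0
np.save("P.npy",P);P=P.reshape(384,512,3)
print("cam",T[:3,3],"table z",np.median(P[220:260,240:260,2]))
def rect(m):
    m=cv2.morphologyEx(m.astype(np.uint8),cv2.MORPH_OPEN,np.ones((3,3)))>0
    q=P[m][:,:2].astype(np.float32); print(len(q),cv2.minAreaRect(q),q.mean(0)); return q
Z=P[...,2]
print("machine");rect((Z>.055)&(Z<.13)&(u>95)&(u<280)&(v>90)&(v<240))
print("guard");rect((abs(Z-.075)<.006)&(u>95)&(u<280)&(v>90)&(v<240))
print("bed");rect((abs(Z-.066)<.004)&(u>160)&(u<222)&(v>170)&(v<200))
print("hump");rect((Z>.1)&(Z<.125)&(u>155)&(u<280)&(v>90)&(v<175))
print("stand");rect((abs(Z-.062)<.006)&(u>315)&(u<370)&(v>160)&(v<245))
print("pin");q=rect((Z>.12)&(Z<.15)&(u>325)&(u<360)&(v>203)&(v<235))
print("awl");rect((Z>.08)&(Z<.15)&(u>330)&(u<365)&(v>165)&(v<198))
print("knob");rect((Z>.15)&(Z<.2)&(u>98)&(u<125)&(v>150)&(v<175)); print(Z[150:175,98:125].max())
for n,(a,b) in dict(l1=(297,215),l2=(356,260)).items():
    m=(Z>.03)&(abs(u-a)<12)&(abs(v-b)<12); print(n,P[m].mean(0),P[m].max(0))
E
python3 b.py
```

```text
cam [0.4486 0.0074 0.9167] table z -0.0007613672069394228
machine
14039 ((0.6247742772102356, 0.14564268290996552), (0.3609572947025299, 0.24065013229846954), 73.38986206054688) [0.6172 0.141 ]
guard
9068 ((0.6247742772102356, 0.14564268290996552), (0.3609572947025299, 0.24065013229846954), 73.38986206054688) [0.5925 0.1537]
bed
462 ((0.5685989856719971, 0.1309521496295929), (0.11774422228336334, 0.02356555685400963), 73.41036987304688) [0.5685 0.1301]
hump
3498 ((0.6827160716056824, 0.09208053350448608), (0.271770715713501, 0.09652790427207947), 72.81964874267578) [0.6782 0.0855]
stand
1656 ((0.5358359813690186, -0.23584508895874023), (0.08060050755739212, 0.1708960384130478), 78.80936431884766) [ 0.5338 -0.2319]
pin
152 ((0.49168267846107483, -0.22577297687530518), (0.026809921488165855, 0.02601892687380314), 79.09498596191406) [ 0.491  -0.2242]
awl
206 ((0.5792442560195923, -0.24121451377868652), (0.0336214043200016, 0.031177625060081482), 52.87042999267578) [ 0.5784 -0.2396]
knob
178 ((0.5993257761001587, 0.29107552766799927), (0.029408644884824753, 0.028826547786593437), 21.494115829467773) [0.5981 0.2892]
0.18902300784863968
l1 [ 0.5019 -0.1213  0.0691] [ 0.5183 -0.1105  0.0948]
l2 [ 0.399  -0.262   0.0699] [ 0.4126 -0.2507  0.0963]
```

The pictures show the pin (with collar) in the block's near well, at about (143,238) in scene and (343,220) in top. The two smaller look-alikes stand loose on the table. The machine and block rectangles match the given sizes: machine yaw is -16.6° and block yaw -11.2°. Moving above the pin.

```bash
python3 -m crank '{"delta_pos":[[0.0437,-0.0225,0],[0.0437,-0.0225,0],[0.0437,-0.0225,0],[0.0437,-0.0225,0],[0.0437,-0.0225,0],[0.0437,-0.0225,0],[0.0437,-0.0225,0],[0.0437,-0.0225,0],[0.0437,-0.0225,0],[0,0,0],[0,0,0],[0,0,0]],"roll":[0,0,0,0,0,0,0,0,0,-10,-10,-10]}' 0.06
python3 -m crank '{"delta_pos":[[0,0,0],[0,0,0],[0,0,0],[0,0,0],[0,0,0],[0,0,0],[0,0,0],[0,0,0],[0,0,0],[0,0,0],[0,0,0],[0,0,0]],"roll":[-10,-10,-10,-10,-10,-10,-10,-10,-10,-10,-10,-10]}'
cat > c.py <<'E'
from h import *
np.set_printoptions(precision=4,suppress=True)
im=env.get_image("wrist");save(im,"w1.png")
K=np.array(im["intrinsics"],float);d=np.array(im["dist"],float);T=np.array(im["extrinsics"])
v,u=np.mgrid[:384,:512]
n=cv2.undistortPoints(np.stack([u,v],-1).reshape(-1,1,2).astype(float),K,d)[:,0]
z=im["range_z"].ravel()
P=((T[:3,:3]@np.c_[n[:,0]*z,-n[:,1]*z,-z].T).T+T[:3,3])
m=(z>0)&(P[:,2]>.126)&(P[:,2]<.145)&(np.hypot(P[:,0]-.49,P[:,1]+.226)<.04)
print(m.sum(),P[m].mean(0),cv2.minAreaRect(P[m][:,:2].astype(np.float32)) if m.any() else 0)
o=env.observe();print(o["clock"],o["q"],o["ee_pos"],o["orientation"],o["force"])
E
python3 c.py
```

```text
clock: 2.45
ee_pos: [0.4925, -0.2257, 0.2533]
orientation: [3.142, 0.0, 0.858]
force: [0.0, -0.2, 0.2]
width: 0.0602
gripper_force: 0.0
clock: 3.95
ee_pos: [0.4923, -0.2261, 0.2533]
orientation: [-3.141, 0.0, 2.952]
force: [0.4, -0.2, 0.1]
width: 0.0603
gripper_force: 0.0
1202 [ 0.4907 -0.2248  0.1343] ((0.49172520637512207, -0.22477073967456818), (0.025449175387620926, 0.02550937794148922), 78.53734588623047)
4.0 [-0.5787  0.2483 -0.0416  1.2808 -0.     -0.3937] [ 0.4923 -0.2261  0.2533] [-3.1415  0.0001  2.9566] [-0.4622 -0.4332  0.0133]
```

```bash
python3 -m crank '{"delta_pos":[[0,0,0.045],[0,0,0.045],[0,0,0.035],[0,0,0.02],[0,0,0],[0,0,0]],"roll":[0.5,0,0,0,0,0]}'
python3 -m crank '{"delta_pos":[[0,0,0],[0,0,0],[0,0,0],[0,0,0],[0,0,0],[0,0,0]],"roll":[0,0,0,0,0,0]}' 0.015
```

```text
clock: 4.75
ee_pos: [0.4928, -0.2265, 0.1092]
orientation: [-3.141, 0.001, 2.936]
force: [0.4, -0.6, 0.4]
width: 0.0601
gripper_force: 0.0
clock: 5.5
ee_pos: [0.493, -0.2264, 0.1094]
orientation: [-3.141, 0.002, 2.937]
force: [-0.0, 1.6, 7.1]
width: 0.0251
gripper_force: 59.5
```

```bash
python3 -m crank '{"delta_pos":[[0,0,-0.02],[0,0,-0.05],[0,0,-0.05],[0,0,0],[0.0041,0.0452,0],[0.0041,0.0452,0],[0.0041,0.0452,0],[0.0041,0.0452,0],[0.0041,0.0452,0],[0.0041,0.0452,0],[0.0041,0.0452,0],[0,0,0]],"roll":[0,0,0,4.9,0,0,0,0,0,0,0,0]}'
python3 -m crank '{"delta_pos":[[0,0,0],[0,0,0]],"roll":[0,0]}'
cat > d.py <<'E'
from h import *
np.set_printoptions(precision=4,suppress=True)
im=env.get_image("wrist");save(im,"w2.png")
s=env.get_image("scene");save(s,"s2.png",(200,60,456,252),2.5)
o=env.observe();print(o["clock"],o["q"],o["ee_pos"],o["orientation"],o["force"],o["moment"])
for l in ("pin_tip","window"):
    for i,n in((im,"w"),(s,"s")):
        for r in env.spot_point(i,l)[:2]: print(l,n,r["xy"],r["confidence"])
E
python3 d.py
```

```text
clock: 7.0
ee_pos: [0.5549, 0.0881, 0.2272]
orientation: [-3.141, -0.002, 2.856]
force: [-0.2, -1.1, -3.5]
width: 0.0251
gripper_force: 60.9
clock: 7.25
ee_pos: [0.5549, 0.0843, 0.2279]
orientation: [-3.141, -0.001, 2.85]
force: [0.2, 0.5, -3.7]
width: 0.0255
gripper_force: 60.9
7.35 [ 0.0077  0.2953 -0.0402  1.2355 -0.0002  0.2995] [0.5551 0.0842 0.2282] [-3.1413 -0.0002  2.8498] [ 0.1765 -0.0258 -3.6132] [ 0.0292 -0.0242  0.0187]
pin_tip w [54.2, 173.6] 0.76
pin_tip s [196.4, 248.7] 0.83
pin_tip s [112.6, 257.2] 0.72
window s [300.1, 180.0] 0.92
window s [363.7, 121.8] 0.49
```

View pics/w2.png

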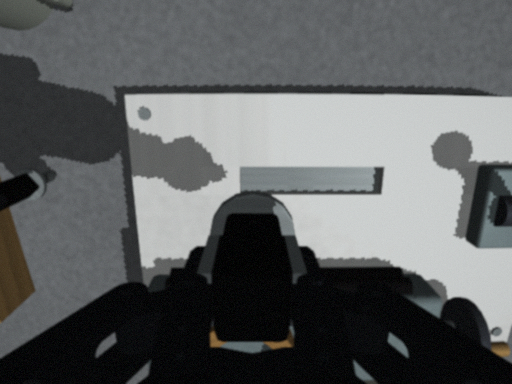

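View pics/s2.png

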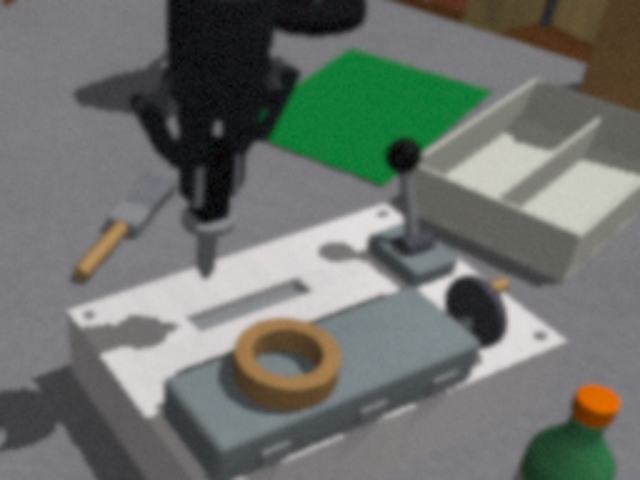

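The pin is held upright. In the scene picture the nose is at about (282,169), just over the near-right end of the window, and the wrist picture shows the window at (240–383, 167–193). Checking the tip numerically.

```bash
python3 - <<'E'
from h import *
np.set_printoptions(precision=4,suppress=True)
s=env.get_image("scene");w=env.get_image("wrist")
ex=np.array([np.cos(-.2898),np.sin(-.2898)]);ey=np.array([-ex[1],ex[0]]);W=np.array([.5685,.1311])
f=lambda P:((P[:2]-W)@ex,(P[:2]-W)@ey)
P=atz(s,(282.4,168.3),.1265);print(P,f(P))
e=env.observe()["ee_pos"];print(e,f(e))
print("proj expected tip",proj(s,[.5537,.0846,.1258]),proj(s,[.5537,.0846,.181]))
g=atz(w,(383,180),.075),atz(w,(311,167),.075),atz(w,(311,194),.075);print([f(x) for x in g])
# collar: pixels at z ~ .181-.19
K=np.array(w["intrinsics"],float);d=np.array(w["dist"],float);T=w["extrinsics"]
v,u=np.mgrid[:384,:512]
n=cv2.undistortPoints(np.stack([u,v],-1).reshape(-1,1,2).astype(float),K,d)[:,0]
z=w["range_z"].ravel()
Q=((T[:3,:3]@np.c_[n[:,0]*z,-n[:,1]*z,-z].T).T+T[:3,3])
m=(z>0)&(Q[:,2]>.178)&(Q[:,2]<.194)&(v.ravel()<240)
q=np.array([f(x) for x in Q[m]]);print(len(q),q.min(0),q.max(0),np.median(Q[m][:,2]))
top=atz(w,(253,195),.187);print("collar edge x",f(top))
E
```

```text
[0.5523 0.0888 0.1265] (np.float64(-0.0034496833427249325), np.float64(-0.04521824068513713))
[0.5553 0.085  0.2284] (np.float64(0.0005410167240398173), np.float64(-0.04795048032807849))
proj expected tip [281.5679 169.7015] [282.7232 148.3124]
[(np.float64(-0.0008465326570999929), np.float64(0.06255416200892043)), (np.float64(-0.011869228261591449), np.float64(0.0011297567029828683)), (np.float64(0.011380169309822512), np.float64(0.002242973345005311))]
1869 [-0.0228 -0.0693] [-0.0005 -0.0261] 0.1886083071149358
collar edge x (np.float64(-0.021280907900184002), np.float64(-0.0472634003689925))
```

```bash
python3 -m crank '{"delta_pos":[[-0.0006,0,0.03],[0,0,0.02],[0,0,0.006],[0,0,0],[0,0,0]],"roll":[0,0,0,0,0]}'
python3 -m crank '{"delta_pos":[[0,0,0.002],[0,0,0]],"roll":[0,0]}'
python3 -m crank '{"delta_pos":[[0,0,0.0015],[0,0,0]],"roll":[0,0]}'
```

```text
clock: 8.28
ee_pos: [0.5566, 0.0851, 0.1733]
orientation: [3.141, 0.002, 2.852]
force: [1.0, -0.1, -2.5]
width: 0.0255
gripper_force: 60.8
clock: 8.52
ee_pos: [0.556, 0.0851, 0.1705]
orientation: [3.142, 0.001, 2.852]
force: [-0.1, -0.2, -4.0]
width: 0.0252
gripper_force: 60.8
clock: 8.78
ee_pos: [0.5557, 0.0851, 0.1686]
orientation: [-3.141, -0.0, 2.851]
force: [0.2, -0.1, -3.8]
width: 0.0251
gripper_force: 60.8
```

```bash
python3 -m crank '{"delta_pos":[[0,0,0.001],[0,0,0]],"roll":[0,0]}'
python3 -m crank '{"delta_pos":[[0,0,0.001],[0,0,0]],"roll":[0,0]}'
```

```text
clock: 9.02
ee_pos: [0.556, 0.0851, 0.1683]
orientation: [3.142, 0.001, 2.852]
force: [-1.1, -0.3, 1.9]
width: 0.0254
gripper_force: 61.7
clock: 9.28
ee_pos: [0.5561, 0.0851, 0.1683]
orientation: [3.141, 0.002, 2.852]
force: [-3.2, -0.5, 7.6]
width: 0.0251
gripper_force: 62.6
```

```bash
for i in 1 ; do python3 -m crank '{"delta_pos":[[0,0.003,0],[0,0.003,0],[0,0.002,0]],"roll":[0,0,0]}'; python3 -m crank '{"delta_pos":[[0,0.003,0],[0,0.003,0],[0,0.002,0]],"roll":[0,0,0]}'; done
```

```text
clock: 9.65
ee_pos: [0.5586, 0.091, 0.1682]
orientation: [-3.138, 0.003, 2.85]
force: [-2.3, -5.4, 7.8]
width: 0.0255
gripper_force: 62.3
clock: 10.02
ee_pos: [0.5612, 0.0987, 0.1683]
orientation: [-3.138, 0.004, 2.85]
force: [-1.8, -5.4, 6.9]
width: 0.0253
gripper_force: 62.2
```

```bash
python3 -m crank '{"delta_pos":[[0.0008,0.003,0],[0,0.003,0],[0,0.002,0]],"roll":[0,0,0]}'; python3 -m crank '{"delta_pos":[[0,0.003,0],[0,0.003,0],[0,0.002,0]],"roll":[0,0,0]}'
```

```text
clock: 10.4
ee_pos: [0.5629, 0.1066, 0.1683]
orientation: [-3.138, 0.004, 2.85]
force: [-1.8, -4.5, 6.2]
width: 0.0255
gripper_force: 62.0
clock: 10.78
ee_pos: [0.5651, 0.1144, 0.1681]
orientation: [-3.139, 0.004, 2.851]
force: [-0.6, -4.7, 5.4]
width: 0.0253
gripper_force: 62.0
```

```bash
python3 -m crank '{"delta_pos":[[0,0.003,0],[0,0.003,0],[0,0.002,0]],"roll":[0,0,0]}'
```

```text
clock: 11.15
ee_pos: [0.5662, 0.1241, 0.1661]
orientation: [-3.142, -0.001, 2.852]
force: [-0.6, -0.3, -3.1]
width: 0.0256
gripper_force: 60.9
```

The tip dropped between y = -15 and -7 mm. I'll advance slightly and descend gently.

```bash
python3 -m crank '{"delta_pos":[[-0.0006,0.0025,0],[0,0,0.003],[0,0,0.003],[0,0,0]],"roll":[0,0,0,0]}'; python3 -m crank '{"delta_pos":[[0,0,0.003],[0,0,0.003],[0,0,0]],"roll":[0,0,0]}'
```

```text
clock: 11.65
ee_pos: [0.5676, 0.1259, 0.1604]
orientation: [-3.141, -0.001, 2.851]
force: [0.2, 0.6, -2.7]
width: 0.0251
gripper_force: 60.9
clock: 12.02
ee_pos: [0.5677, 0.1258, 0.1544]
orientation: [-3.141, -0.0, 2.851]
force: [-0.5, -0.0, -2.1]
width: 0.0255
gripper_force: 60.9
```

```bash
python3 -m crank '{"delta_pos":[[0,0,0.007],[0,0,0.007],[0,0,0.006],[0,0,0]],"roll":[0,0,0,0]}'; python3 -m crank '{"delta_pos":[[0,0,0.005],[0,0,0.004],[0,0,0]],"roll":[0,0,0]}';python3 -m crank '{"delta_pos":[[0,0,0.002],[0,0,0.001],[0,0,0]],"roll":[0,0,0]}'
```

```text
clock: 12.52
ee_pos: [0.5674, 0.1258, 0.134]
orientation: [-3.141, -0.001, 2.852]
force: [-1.0, -0.5, -2.1]
width: 0.0252
gripper_force: 60.9
clock: 12.9
ee_pos: [0.5677, 0.1259, 0.1254]
orientation: [-3.141, -0.0, 2.852]
force: [-0.7, -0.4, -1.4]
width: 0.0252
gripper_force: 60.9
clock: 13.28
ee_pos: [0.5677, 0.1259, 0.1227]
orientation: [-3.141, -0.0, 2.852]
force: [-0.8, -0.7, -2.0]
width: 0.025
gripper_force: 61.1
```

```bash
python3 -m crank '{"delta_pos":[[0,0,0.001],[0,0,0]],"roll":[0,0]}'; python3 -m crank '{"delta_pos":[[0,0,0.0005],[0,0,0]],"roll":[0,0]}'
```

```text
clock: 13.52
ee_pos: [0.5678, 0.1259, 0.1224]
orientation: [3.142, 0.0, 2.852]
force: [-3.3, -0.1, 3.4]
width: 0.0251
gripper_force: 61.7
clock: 13.78
ee_pos: [0.5678, 0.1259, 0.1224]
orientation: [3.142, 0.001, 2.852]
force: [-4.2, -0.3, 6.9]
width: 0.0254
gripper_force: 62.5
```

Seated after a 46 mm drop. Releasing and rising.

```bash
python3 -m crank '{"delta_pos":[[0,0,0],[0,0,0],[0,0,0],[0,0,0]],"roll":[0,0,0,0]}' 0.055; python3 -m crank '{"delta_pos":[[0,0,-0.03],[0,0,-0.05],[0,0,-0.05],[0,0,0]],"roll":[0,0,0,0]}'
cat > e.py <<'E'
from h import *
import sys
np.set_printoptions(precision=4,suppress=True)
ims={n:env.get_image(n) for n in("top","scene","wrist")}
for n in ims: save(ims[n],sys.argv[1]+n+".png")
w=ims["top"];K=np.array(w["intrinsics"],float);d=np.array(w["dist"],float);T=w["extrinsics"]
v,u=np.mgrid[:384,:512]
n=cv2.undistortPoints(np.stack([u,v],-1).reshape(-1,1,2).astype(float),K,d)[:,0]
z=w["range_z"].ravel()
Q=((T[:3,:3]@np.c_[n[:,0]*z,-n[:,1]*z,-z].T).T+T[:3,3])
m=(z>0)&(Q[:,2]>.165)&(Q[:,2]<.2)&(abs(u.ravel()-112)<18)&(abs(v.ravel()-161)<18)
q=Q[m];print("knob",len(q),q[:,:2].mean(0) if len(q) else 0,cv2.minAreaRect(q[:,:2].astype(np.float32)) if len(q) else 0,q[:,2].max() if len(q) else 0)
s=ims["scene"]
for n in ("top","scene","wrist"):
    for l in("brake_knob","pin_grip"):
        for r in env.spot_point(ims[n],l)[:2]: print(n,l,r["xy"],round(r["confidence"],2),depth(ims[n],r["xy"]))
o=env.observe();print(o["clock"],o["q"],o["ee_pos"],o["orientation"])
E
python3 e.py r1
```

```text
clock: 14.28
ee_pos: [0.5678, 0.1259, 0.1211]
orientation: [-3.141, -0.0, 2.852]
force: [-1.4, -0.6, -0.5]
width: 0.0549
gripper_force: 0.0
clock: 14.78
ee_pos: [0.5703, 0.1262, 0.2561]
orientation: [3.138, 0.008, 2.852]
force: [1.0, 0.4, -0.1]
width: 0.0546
gripper_force: 0.0
knob 0 0 0 0
top pin_grip [298.0, 213.6] 0.72 [ 0.5037 -0.1226  0.0922]
top pin_grip [192.1, 182.0] 0.65 [0.5641 0.1167 0.147 ]
scene brake_knob [361.8, 120.4] 0.64 [0.6071 0.2853 0.1821]
scene pin_grip [295.9, 167.7] 0.85 [0.5707 0.1113 0.1258]
scene pin_grip [191.8, 227.8] 0.66 [ 0.5104 -0.1302  0.0739]
wrist pin_grip [251.7, 184.1] 0.97 [0.5577 0.1293 0.148 ]
15.225 [ 0.0802  0.3277  0.0587  1.3037 -0.0001  0.3703] [0.5674 0.1259 0.2502] [-3.1408 -0.0018  2.8515]
```

View pics/r1scene.png

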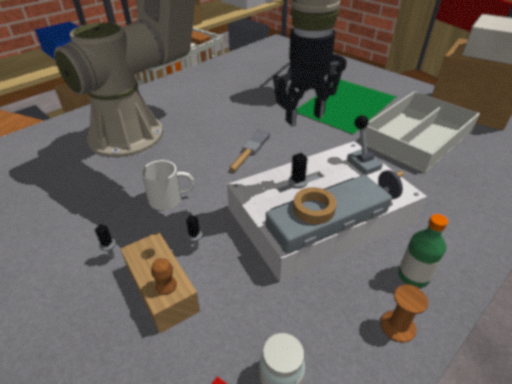

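View pics/r1wrist.png

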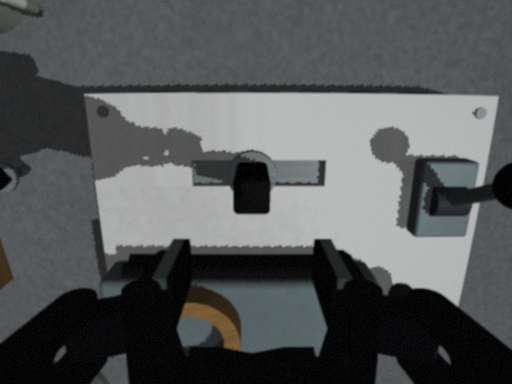

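Pin stands in the window at (299,170), top at 148 mm as it must be, and the tape and awl are untouched. The knob at (361,120) is at machine x ≈ -56 mm, so the lever is at about 0.06. I'll push it with closed fingers.

```bash
python3 -m crank '{"delta_pos":[[0.0164,0.0423,0],[0.0164,0.0423,0],[0.0164,0.0423,0],[0.0164,0.0423,0],[0,0,0],[0,0,0.035],[0,0,0.031],[0,0,0],[0,0,0]],"roll":[0,0,0,0,0,0,0,0,0]}' 0
python3 - <<'E'
from h import *
o=env.observe();e=o["ee_pos"]
ex=np.array([np.cos(-.2898),np.sin(-.2898)]);ey=np.array([-ex[1],ex[0]]);O=np.array([.6152,.1485])
print((e[:2]-O)@ex,(e[:2]-O)@ey,e[2],o["force"],o["q"])
E
```

```text
clock: 16.35
ee_pos: [0.5539, 0.3063, 0.1863]
orientation: [3.141, 0.001, 2.851]
force: [0.1, -0.3, 0.7]
width: -0.0001
gripper_force: 0.0
-0.10381284690542024 0.13371802201885935 0.1863096274687617 [ 0.09505958 -0.3077163   0.68982818] [ 3.78508227e-01  4.49694046e-01  8.24370928e-02  1.20266286e+00
 -2.48204894e-04  6.69346905e-01]
```

```bash
python3 -m crank '{"delta_pos":[[-0.01,0,0],[-0.01,0,0],[-0.01,0,0],[-0.01,0,0],[-0.01,0,0]],"roll":[0,0,0,0,0]}'
python3 -m crank '{"delta_pos":[[-0.01,0,0],[-0.01,0,0],[-0.01,0,0],[0,0,0]],"roll":[0,0,0,0]}'
```

```text
clock: 16.98
ee_pos: [0.6019, 0.2924, 0.1854]
orientation: [3.141, 0.0, 2.852]
force: [-2.4, 1.0, 2.4]
width: -0.0002
gripper_force: 1.6
clock: 17.48
ee_pos: [0.6312, 0.2832, 0.1847]
orientation: [-3.141, 0.001, 2.85]
force: [0.3, -0.4, -0.4]
width: -0.0001
gripper_force: 0.0
```

```bash
python3 -m crank '{"delta_pos":[[-0.006,0,0],[-0.004,0,0],[0,0,0]],"roll":[0,0,0]}'; python3 -m crank '{"delta_pos":[[-0.002,0,0],[0,0,0]],"roll":[0,0]}'
```

```text
clock: 17.85
ee_pos: [0.6395, 0.2808, 0.1847]
orientation: [-3.141, -0.001, 2.851]
force: [-1.3, 0.2, -1.1]
width: 0.0001
gripper_force: 1.0
clock: 18.1
ee_pos: [0.6413, 0.2804, 0.1851]
orientation: [-3.141, -0.0, 2.852]
force: [-2.7, -0.6, -2.8]
width: -0.0002
gripper_force: 1.3
```

```bash
python3 -m crank '{"delta_pos":[[-0.003,0,0],[-0.002,0,0],[0,0,0]],"roll":[0,0,0]}'; python3 -m crank '{"delta_pos":[[-0.002,0,0],[0,0,0]],"roll":[0,0]}';python3 -m crank '{"delta_pos":[[-0.001,0,0],[0,0,0]],"roll":[0,0]}'
```

```text
clock: 18.48
ee_pos: [0.6465, 0.279, 0.1852]
orientation: [-3.142, 0.0, 2.851]
force: [-3.2, 0.1, -2.5]
width: 0.0001
gripper_force: 1.3
clock: 18.73
ee_pos: [0.6468, 0.2789, 0.1852]
orientation: [-3.141, -0.003, 2.852]
force: [-6.7, 0.5, -0.9]
width: 0.0001
gripper_force: 3.6
clock: 18.98
ee_pos: [0.6469, 0.2789, 0.1852]
orientation: [-3.141, -0.004, 2.853]
force: [-8.6, 2.7, 1.1]
width: -0.0003
gripper_force: 4.8
```

```bash
python3 -m crank '{"delta_pos":[[-0.0015,0,0],[0,0,0]],"roll":[0,0]}';python3 -m crank '{"delta_pos":[[0.02,0,0],[0.04,0,0],[0.04,0,0],[0,0,-0.05],[0,0,-0.04],[0.03,0,0],[0.03,0,0],[0,0,0]],"roll":[0,0,0,0,0,0,0,0]}'
python3 - <<'E'
from h import *
np.set_printoptions(precision=4,suppress=True)
s=env.get_image("scene");save(s,"f.png",(80,80,440,350),2)
t=env.get_image("top")
ex=np.array([np.cos(-.2898),np.sin(-.2898)]);ey=np.array([-ex[1],ex[0]]);O=np.array([.6152,.1485])
for v in (0,.9,1.0):
    a=v-.5;p=O+ex*(-.02+.085*np.sin(a))+ey*.135;print(v,proj(s,[*p,.095+.085*np.cos(a)]))
for im in(s,t):
  for l in("brake_knob","pin_grip"): print(l,[(r["xy"],round(r["confidence"],2)) for r in env.spot_point(im,l)[:2]])
E
```

```text
clock: 19.23
ee_pos: [0.6471, 0.2789, 0.1851]
orientation: [-3.141, -0.007, 2.853]
force: [-13.0, 3.7, 2.2]
width: 0.0001
gripper_force: 6.6
clock: 20.23
ee_pos: [0.4971, 0.3243, 0.2771]
orientation: [3.139, 0.003, 2.853]
force: [0.4, 0.5, 0.5]
width: -0.0
gripper_force: 0.0
0 [358.9025 121.7504]
0.9 [381.934  136.1049]
1.0 [384.0588 139.3221]
brake_knob [([383.4, 138.4], 0.83)]
pin_grip [([107.3, 233.4], 0.91), ([297.0, 166.8], 0.82)]
brake_knob [([120.8, 129.5], 0.73)]
pin_grip [([188.8, 184.1], 0.71), ([354.8, 260.5], 0.61)]
```

View pics/f.png

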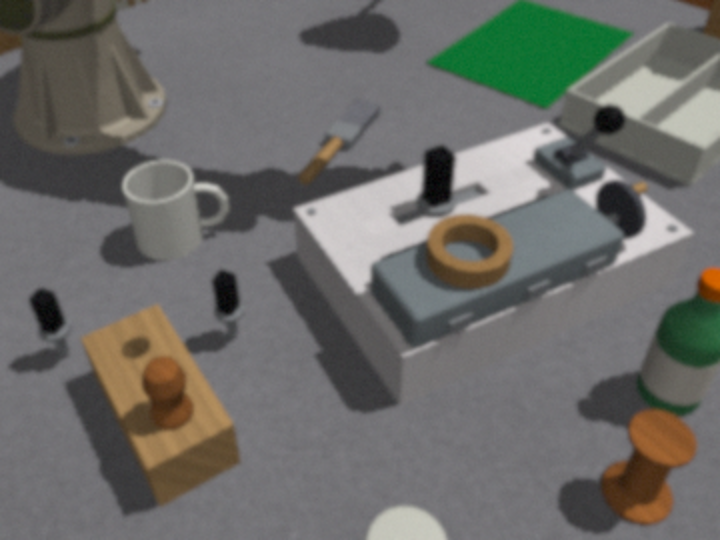

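The pin stands with its collar down at crop (437,185). The lever is fully over, with its knob at (383,138) in the full picture against a predicted (384,139) for the stop. The awl and tape have not moved.

```bash
python3 -c "
from workcell import env
print(env.finish_job())"
```

```text
the job is handed in; nothing more can be done
None
```

The locking pin is standing fully home in the socket with its collar on the guard, the brake lever was then pushed over to its stop, the awl and tape were not touched, and I handed the job in at about 20 s on the clock; the hand-in gave no verdict.

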